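# Lay a gearbox casing on its side on the inclined rest

## Robot

A 7-joint arm with a two-finger parallel gripper is mounted at the origin on the work surface. World frame = base frame: x ahead of the robot, y to its left, z up, the work surface at z = 0. Lengths are in m, angles in rad, forces in N, time in s.
With the tool pointing down it reaches from about 0.4 to 0.85 m from the base axis. Payload 10.4 kg.
Tool frame: the origin (TCP) lies at the very end of the fingers, on their centre line; the grasp point (between the pads) lies 19 mm behind it; z points along the fingers, x is the direction in which the jaws open and shut, and the axes are right-handed (so a half turn about z gives the same grasp; the last joint's range is limited). The gripper opens to 87 mm and grips with 3 to 60 N. Pads are 19 mm wide; open, the fingers measure 117 mm over their backs; the gripper's body (75 mm by 190 mm) begins 51 mm behind the grasp point.
Start: joints at [-1.158, 0.332, -0.065, 1.46, 0.022, 1.35, -0.088], TCP at [0.264, 0.567, 0.223] pointing down, gripper open.
Joint ranges: [-2.6, 2.6], [-0.5, 2.12], [-1.47, 1.34], [0.16, 2.42], [-1.27, 4.41], [0.06, 2.06], [-2.6, 2.6]. Speed limits (rad/s): [2.22, 2.22, 2.79, 2.79, 3.14, 3.14, 3.14].

## Interface

Orientations are given as a unit quaternion [x, y, z, w].
In Python, from bench import r, eyes, order gives the robot as it stands.
- The arm moves only by the tool send_rows, never from a script. Its argument "targets" is text: rows parted by semicolons, each of 7 numbers parted by spaces: the turn, a rotation vector about the tool's x, y, z in rad, then the shift along the tool's x, y, z in mm, then the gripper command: -1 is fully open, 1 is shut, values between are in proportion. A call has 1 to 5 rows; each row shifts and turns the commanded pose from where the row before left it, along the tool's axes as they then stand; what a row does not reach is not made up. A row lasts 1/12 s, in which the tool goes at most 41.7 mm and 7.16 degrees, less where a joint would pass 70% of its speed; a pose out of reach is approached as far as the arm can. A call with a gripper value outside its range is refused whole. The fingers move at their own pace and stop on an object; "squeeze" is the grip in N (left out, the last holds). Time passes only in rows, so rows that do not move let the fingers close. It gives the time, the measured TCP pose, the force and the opening at its end, in the units of the state.
- r.read_state(): the state, without advancing time (a new reading comes with each control period).
- eyes.camera(name): name is "side" or "top"; returns (picture, depth): 480x640x3 uint8, red, green, blue; 480x640 float32, m along the optical axis (not along the pixel's ray), 0 where there is no reading.
- eyes.camera_info(name): a dict with "fovy" (degrees; the focal length in pixels is half the picture's height over the tangent of half this angle, whatever the lens; pixels are square), "cx", "cy" (the principal point, pixels), "distortion" ([k1, k2, p1, p2, k3] as OpenCV has them; the pictures are not rectified), "rvec" (rotation vector, rad) and "tvec" (3), from world to camera coordinates, as OpenCV has them. Camera axes: x right, y down, z forward; pixel columns grow to the right and rows downward; lengths in m; the calibration is good to about 2 mm. A picture is of the moment at which its call begins. camera_info takes no time and is no camera call.
- order.close_job(): hands the job in, once; it reports no verdict.
Trained networks look in the newest picture that a camera, given by its name, has taken for a name from the list of things; names that differ only in an ending like _2 or _b are one class to them, and where a whole thing is asked for, a point or a joint stands for the part that bears it (a point fixed in the world has none). Each returns a list of dicts, best first, with "confidence" (0 to 1); they miss things now and then, are a little off and sometimes report something else, mostly with a low value. They report only what shows in the picture. A call takes as long as a camera call.
- eyes.search_frame(camera, name): "xyz" ([x, y, z] in m, in the coordinates of the camera as it stood for that picture, good to about 4 mm: the middle of the surface that is visible of it).
- eyes.trace(camera, name): "mask" (480x640 bool, what is visible of it).
The state is a dict: "time": time; "joint_positions": joint angles; "joint_vel": joint speeds; "joint_torque": joint torques, N m; "ee_pos": TCP position; "eef_rot": TCP orientation; "ft_force": force on the tool from outside, world axes, zero at the start; "torque": the same for the moment, N m; "width": finger opening in m.
Only numpy, scipy, OpenCV 4.12 (cv2) and the standard library are available. Lean on these libraries where they do the work, as an engineer would, in place of code of your own. Each camera call takes 0.05 s, during which the arm holds its last target.

## Task

Tip the tall open casing over from standing onto the two rubber rails of the inclined rest, so that it lies on its side along the rails with its foot at the stop block. Push it over with the fingertips without lifting it off its foot edge, and hold it back as it goes down so that it lands gently instead of falling; then leave it lying there with the hand clear. Leave the gear, the pinion and the bearing where they are.

Things in the scene. Friction and masses are not known exactly. Their poses are not given: they have to be found in the camera images.
- casing: Loose cast aluminium sleeve standing on the rest's base plate; sizes in mm: 210 tall, 70 (x) by 100 (y) outside, wall 6, open at top and bottom, 58 by 88 inside all through. 0.64 to 0.96 kg, mass centre half-way up. Origin: centre of its underside; z along its height, x towards the rails (within 0.05 rad of the rest's x).
- mouth (a point): Centre of the casing's open top, level with the rim (210 mm above its origin along its z); axes as the casing. Beyond about 18 degrees of tilt towards the rails the casing falls by itself unless held back, for instance by a fingertip inside the wall of the mouth that is farther from the rails.
- heel (a point): Middle of the casing's bottom edge on its +x side (35 mm along its x from the origin), the edge on which it pivots; axes as the casing. It starts within 2 mm of the rest's origin in x and 8 mm in y, on top of the plate.
- rest: Fixed steel rest (sizes in mm). Origin: on the underside of its base plate, below where the casing's pivot edge stands; z up, x is the way the casing goes over, y along the pivot edge. Plate 10 thick, 130 wide, x from -105 to 170. The casing lying on the rails is tilted about 70 degrees from upright.
- rail_end (a point): Middle between the upper ends of the rest's two rubber-topped rails, level with their tops (mm: 150 ahead of and about 67 above the rest's origin); axes as the rest. The rails are 22 wide, centred 36 either side, and slope up at 20 degrees from x = 6 of the rest. The lying casing overhangs them by about 50.
- stop (a point): Front top edge, middle, of the rest's steel stop block (mm: 10 behind and 30 above the rest's origin); axes as the rest. The block is 18 (x) by 40 (y), stands 20 above the plate inside the casing's open foot, about 4 behind the inner face of its +x wall, and keeps that wall from sliding back.
- gear: Bystander: loose steel spur gear lying flat, 90 mm across, 22 mm high. Origin: centre of its underside, z up.
- pinion: Bystander: loose steel pinion standing upright, 44 mm across at the foot, shaft 26 mm, 105 mm high. Origin: centre of its underside, z up.
- bearing: Bystander: loose steel bearing ring lying flat, 62 mm across, 17 mm high. Origin: centre of its underside, z up.

How it is judged:
By the outcome, as a careful person would: the job done as asked, in the order asked, and still so for the second after the job is handed in, with the robot touching nothing.
It also fails if it takes over 48 s, if anything falls off the work surface, if the arm or the gripper's body presses on something with over 40 N, if the wrist force passes 120 N, or if a joint passes its speed limit or range.

## Working session

There is one attempt and no reset: what is moved stays moved. The work goes in short steps, Python scripts to look and compute and a tool call to move; the robot and the scene stay as the last step left them, time stands still between calls to the robot, and variables do not carry over. Pictures are saved under pics/ and viewed, and the job is handed in when it is done.

Besides the shell and the picture viewer there is one more tool, called after "Request:" as name(argument=value, ...) on one line, values as JSON. send_rows: Moves the arm, as the interface text tells. Its arguments: {"type":"object","properties":{"targets":{"type":"string"},"squeeze":{"type":"number"}},"required":["targets"]}

```bash
mkdir -p pics; ls; cat > h.py <<'E'
import numpy as np, cv2
from scipy.spatial.transform import Rotation as R
from bench import r, eyes, order
def K(n):
    i=eyes.camera_info(n); f=240/np.tan(np.radians(i['fovy'])/2)
    return np.array([[f,0,i['cx']],[0,f,i['cy']],[0,0,1.]]),np.array(i['distortion'],float),np.array(i['rvec'],float),np.array(i['tvec'],float)
def cam2w(n,p):
    k,d,rv,t=K(n); return (np.atleast_2d(p)-t)@R.from_rotvec(rv).as_matrix()
def px2w(n,uv,z):
    k,d,rv,t=K(n); q=cv2.undistortPoints(np.array(uv,float).reshape(-1,1,2),k,d).reshape(-1,2)
    z=np.atleast_1d(z); return cam2w(n,np.c_[q*z[:,None],z])
def proj(n,P):
    k,d,rv,t=K(n); return cv2.projectPoints(np.array(P,float).reshape(-1,1,3),rv,t,k,d)[0].reshape(-1,2)
def save(n,name):
    im,de=eyes.camera(n); cv2.imwrite(f'pics/{name}.png',im[:,:,::-1]); return im,de
E
python3 - <<'E'
from h import *
for n in('side','top'):
    im,de=save(n,n+'0'); np.save(n+'0.npy',de); print(eyes.camera_info(n))
    for o in('casing','mouth','heel','rest','rail_end','stop','gear','pinion','bearing'):
        for q in eyes.search_frame(n,o)[:2]: print(n,o,round(q['confidence'],2),cam2w(n,q['xyz'])[0].round(4))
s=r.read_state();print(s)
E
```

```text
pics
{'fovy': 43.064998251953014, 'cx': 323.4626188843988, 'cy': 234.13836609200266, 'distortion': array([-0.17894997,  0.        ,  0.        ,  0.        ,  0.        ]), 'rvec': array([ 2.34091791,  0.42235156, -0.17612193]), 'tvec': array([-0.54191545,  0.00336433,  1.2413794 ])}
side casing 0.7 [ 0.4971 -0.1242  0.1638]
side mouth 0.88 [ 0.4977 -0.1311  0.1579]
side heel 0.79 [ 0.4985 -0.1258  0.1578]
side rest 0.94 [ 0.5919 -0.069   0.0087]
side rail_end 0.64 [ 0.5951 -0.0683  0.0054]
side stop 0.88 [ 0.5962 -0.0623  0.0069]
side gear 0.75 [0.5845 0.1055 0.022 ]
side pinion 0.78 [0.4945 0.059  0.0388]
side bearing 0.75 [ 0.5576 -0.2314  0.0165]
side bearing 0.54 [ 0.5972 -0.0637  0.0047]
{'fovy': 46.98097277228705, 'cx': 314.14936105951205, 'cy': 238.88614761208018, 'distortion': array([-0.06736248,  0.        ,  0.        ,  0.        ,  0.        ]), 'rvec': array([ 2.14732578, -2.1903051 ,  0.08380829]), 'tvec': array([0.08749408, 0.56630466, 1.13731649])}
top casing 0.85 [ 0.4842 -0.1047  0.1832]
top casing 0.23 [0.4844 0.0803 0.0256]
top mouth 0.79 [ 0.485  -0.1128  0.1809
[... 393 characters left out ...]
s': array([-1.15761619,  0.33222573, -0.06468837,  1.46009099,  0.02162012,
        1.34990421, -0.08848423]), 'joint_vel': array([-3.88699908e-04,  1.27002757e-03,  1.01679899e-03, -4.07124180e-04,
        9.87848828e-04,  3.09037347e-04,  6.99171599e-05]), 'joint_torque': array([-2.55706163e-04, -6.23049760e+01,  2.47983076e-02, -3.90119004e+01,
       -6.11349614e-02,  3.18413449e-02,  3.16400235e-05]), 'ee_pos': array([0.26382968, 0.56661206, 0.22256373]), 'eef_rot': array([ 8.43239784e-01,  5.37537595e-01,  2.95186272e-05, -1.62753407e-05]), 'ft_force': array([ 0.13264396, -1.01941487, -0.40744488]), 'torque': array([-0.05328863, -0.01829034,  0.04968241]), 'width': 0.08701042275734867}
```

View pics/side0.png

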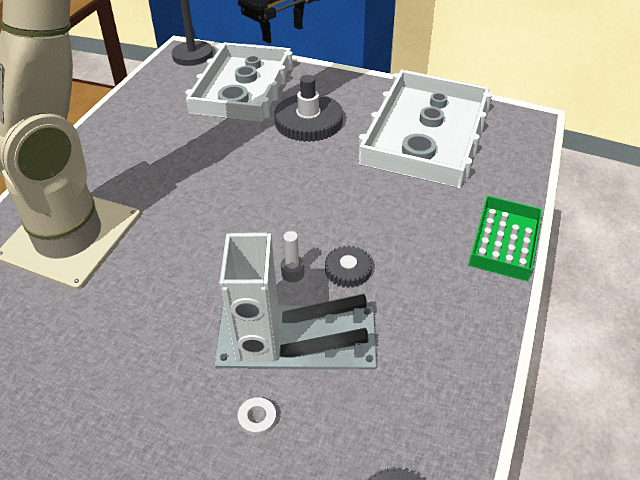

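View pics/top0.png

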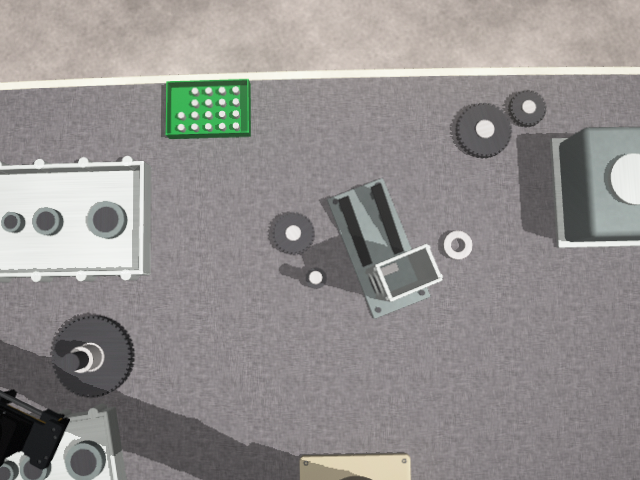

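The side view shows the casing at (248,300) with the rails going right. The top view has the casing rim at (408,272), rails up-left to (360,190), pinion at (315,278), gear at (293,233) and bearing at (458,244). Next I'll measure from depth.

```bash
cat > m.py <<'E'
from h import *
import sys
def cloud(n,de):
    v,u=np.nonzero((de>0.1)&(de<2)); P=px2w(n,np.c_[u,v],de[v,u]); return P
if __name__=='__main__':
  for n in('side','top'):
    P=cloud(n,np.load(n+'0.npy'))
    a=P[(abs(P[:,0]-.48)<.12)&(abs(P[:,1]+.11)<.12)]
    print(n,'max z',np.percentile(a[a[:,2]>.15][:,2],[50,90,98]))
    m=a[(a[:,2]>.208)&(a[:,2]<.235)]
    rc=cv2.minAreaRect((m[:,:2]*1000).astype(np.float32)); print('rim',len(m),rc,np.median(m[:,2]))
    b=P[(abs(P[:,0]-.58)<.2)&(P[:,1]>-.2)&(P[:,1]<.06)]
    print('table',np.median(P[(abs(P[:,0]-.5)<.2)&(abs(P[:,1])<.3)&(abs(P[:,2])<.006)][:,2]))
    g=b[(b[:,2]>.006)&(b[:,2]<.014)]
    rc=cv2.minAreaRect((g[:,:2]*1000).astype(np.float32)); print('plate',len(g),rc)
    g=b[(b[:,2]>.03)&(b[:,2]<.08)&(b[:,0]>.52)]
    rc=cv2.minAreaRect((g[:,:2]*1000).astype(np.float32)); print('rails',len(g),rc, g[:,2].max())
E
python3 m.py
```

```text
side max z [0.19335782 0.21860229 0.22022228]
rim 1113 ((489.5595703125, -91.50511169433594), (71.11844635009766, 108.4902572631836), 21.179500579833984) 0.21749744658271364
table -0.0003202981370641618
plate 4514 ((549.0006103515625, -56.8043212890625), (275.39520263671875, 266.8703918457031), 19.5255184173584)
rails 2135 ((582.2715454101562, -53.25282287597656), (184.92172241210938, 104.98130798339844), 25.18987274169922) 0.07984535712188873
top max z [0.21648821 0.22086568 0.22253272]
rim 711 ((489.3177490234375, -89.80299377441406), (70.37468719482422, 106.48773193359375), 21.365676879882812) 0.21914595860103186
table 0.0005360626668638862
plate 4481 ((575.385498046875, -70.43428039550781), (390.2162170410156, 258.7150573730469), 0.26334258913993835)
rails 1178 ((583.6559448242188, -48.804351806640625), (172.97854614257812, 95.97773742675781), 21.10895347595215) 0.07989479092827362
```

```bash
cat > ov.py <<'E'
from h import *
def rest_pts(ox,oy,yaw):
    M=R.from_euler('z',yaw,degrees=True).as_matrix()
    f=lambda p:(np.array(p)/1000)@M.T+[ox,oy,0]
    L=[f([(-105,-65,10),(170,-65,10),(170,65,10),(-105,65,10),(-105,-65,10)])]
    for s in(-36,36):
        z0=67-144*np.tan(np.radians(20))
        L.append(f([(6,s-11,z0),(150,s-11,67),(150,s+11,67),(6,s+11,z0),(6,s-11,z0)]))
    return L
def cas_pts(hx,hy,yaw,tilt=0,z0=10):
    # heel at hx,hy ; tilt about heel
    M=R.from_euler('z',yaw,degrees=True).as_matrix()@R.from_euler('y',tilt,degrees=True).as_matrix()
    f=lambda p:((np.array(p)-[35,0,0])/1000)@M.T+[hx,hy,z0/1000]
    rc=lambda a,b,z:[(a,b,z),(a,-b,z),(-a,-b,z),(-a,b,z),(a,b,z)]
    return [f(rc(35,50,210)),f(rc(29,44,210)),f(rc(35,50,0))]
def draw(n,im,Ls,c,box,name,s=4):
    u0,v0,w,h=box
    o=cv2.resize(im[v0:v0+h,u0:u0+w,::-1].copy(),None,fx=s,fy=s,interpolation=cv2.INTER_CUBIC)
    for L,col in zip(Ls,c):
        q=((proj(n,L)-[u0,v0]+.5)*s).round().astype(np.int32)
        cv2.polylines(o,[q.reshape(-1,1,2)],False,col,1)
    cv2.imwrite('pics/'+name+'.png',o)
E
python3 - <<'E'
from ov import *
yaw=21.3
c=np.array([.4894,-.0907]); d=np.array([np.cos(np.radians(yaw)),np.sin(np.radians(yaw))])
h=c+.035*d; print(h)
Ls=rest_pts(*h,yaw)+cas_pts(*h,yaw)
col=[(0,0,255)]*3+[(0,255,0)]*3
for n,b in(('top',(300,170,160,150)),('side',(200,220,200,150))):
    im=cv2.imread(f'pics/{n}0.png')[:,:,::-1]; draw(n,im,Ls,col,b,'ov_'+n+'1')
E
```

```text
[ 0.52200919 -0.07798621]
```

View pics/ov_top1.png

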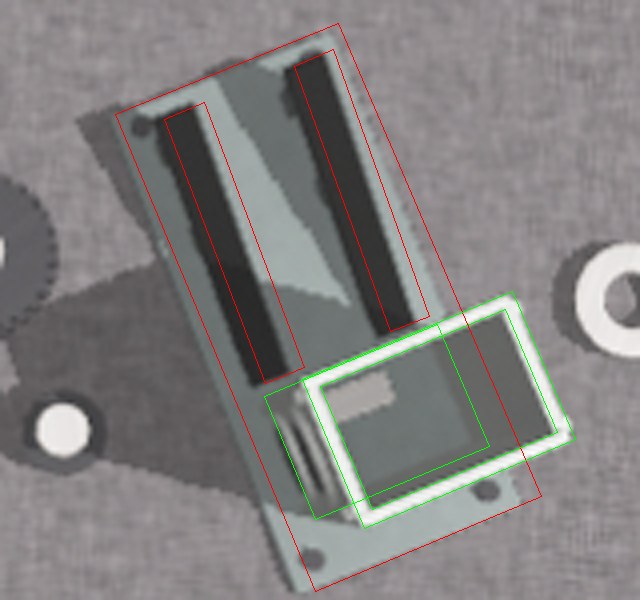

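View pics/ov_side1.png

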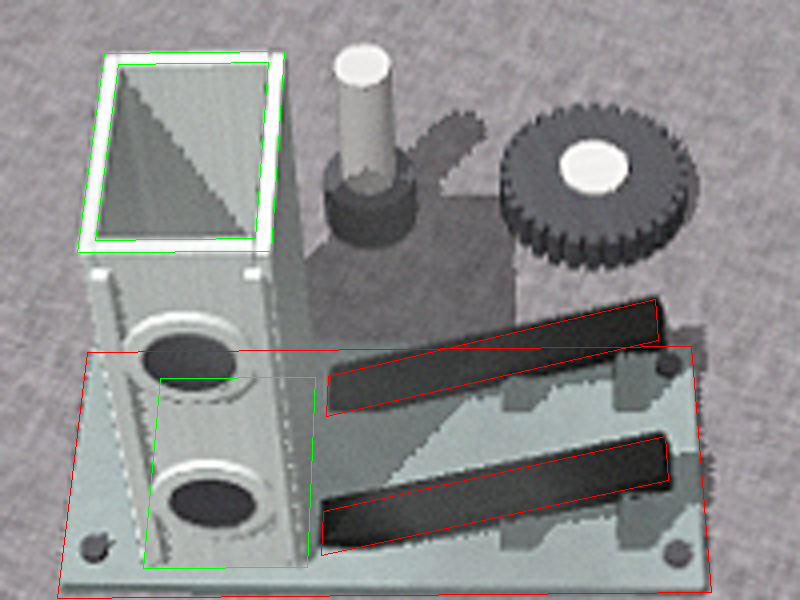

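```bash
python3 - <<'E'
from ov import *
from scipy.optimize import least_squares
z0=67-144*np.tan(np.radians(20))
obs=[]
# top: left rail=+y
T=[((160,120),(150,47,67)),((192,104),(150,25,67)),((257,385),(6,47,z0)),((290,371),(6,25,z0)),
((287,70),(150,-25,67)),((324,52),(150,-47,67)),((412,321),(6,-47,z0)),((383,334),(6,-25,z0)),((118,115),(170,65,10)),((297,590),(-105,65,10)),((338,26),(170,-65,10))]
S=[((656,298),(150,47,67)),((660,338),(150,25,67)),((330,372),(6,47,z0)),((332,412),(6,25,z0)),((665,434),(150,-25,67)),((668,480),(150,-47,67)),((322,548),(6,-47,z0)),((322,500),(6,-25,z0))]
def f(p):
    M=R.from_euler('z',p[2],degrees=True).as_matrix(); e=[]
    for n,L,o in(('top',T,(300,170)),('side',S,(200,220))):
        q=proj(n,np.array([(np.array(x[1])/1000)@M.T+[p[0],p[1],0] for x in L]))
        e.append(q-(np.array([x[0] for x in L])/4-.5+o))
    return np.vstack(e).ravel()
s=least_squares(f,[.522,-.078,21.3],x_scale=[.01,.01,1],loss='soft_l1'); print(s.x, s.fun.reshape(-1,2).round(1).tolist())
yaw=21.3;h=[.5219,-.0776]
Ls=rest_pts(*s.x)+cas_pts(*h,yaw)
col=[(0,0,255)]*3+[(0,255,0)]*3
for n,b in(('top',(300,170,160,150)),('side',(200,220,200,150))):
    im=cv2.imread(f'pics/{n}0.png')[:,:,::-1]; draw(n,im,Ls,col,b,'ov_'+n+'2')
E
```

```text
[ 0.52064275 -0.07321056 20.13550632] [[-0.1, -0.6], [1.9, -0.5], [-0.2, -0.2], [1.2, -0.4], [0.8, -0.7], [1.5, -0.1], [2.1, -0.3], [-0.2, 0.2], [-1.6, -0.6], [1.1, 0.8], [-0.6, 0.0], [0.5, -0.5], [-0.0, -0.4], [0.3, -1.1], [-0.8, -1.1], [-0.2, -0.4], [-0.4, -0.8], [-0.5, -0.7], [0.2, 0.5]]
```

View pics/ov_top2.png

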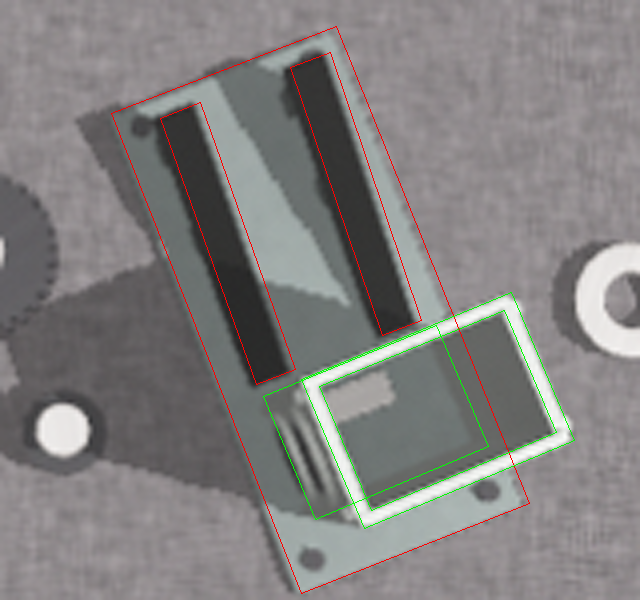

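Request:
send_rows(targets="0 0 0.109 0 0 -15 0.68; 0 0 0.109 0 0 -15 0.68; 0 0 0.109 0 0 -15 0.68; 0 0 0.109 0 0 -15 0.68; 0 0 0.109 0 0 -15 0.68", squeeze=10)

```text
time: 1.42
ee_pos: [0.2638, 0.5665, 0.2984]
eef_rot: [0.958, 0.288, 0.0, -0.0]
ft_force: [-0.1, -0.1, -0.1]
width: 0.0619
```

Request:
send_rows(targets="0 0 0.109 0 0 -15 0.68; 0 0 0.109 0 0 -15 0.68; 0 0 0 7 36 0 0.68; 0 0 0 7 36 0 0.68; 0 0 0 7 36 0 0.68")

```text
time: 1.83
ee_pos: [0.323, 0.4727, 0.3276]
eef_rot: [0.983, 0.186, 0.0, -0.0]
ft_force: [1.2, -0.4, 0.6]
width: 0.028
```

Request:
send_rows(targets="0 0 0 7 36 0 0.68; 0 0 0 7 36 0 0.68; 0 0 0 7 36 0 0.68; 0 0 0 7 36 0 0.68; 0 0 0 7 36 0 0.68")

```text
time: 2.25
ee_pos: [0.4213, 0.317, 0.3278]
eef_rot: [0.983, 0.185, 0.0, -0.0]
ft_force: [0.8, 0.5, 0.0]
width: 0.0144
```

Request:
send_rows(targets="0 0 0 7 36 0 0.68; 0 0 0 7 36 0 0.68; 0 0 0 7 36 0 0.68; 0 0 0 7 30 0 0.68; 0 0 0 0 0 0 0.68")

```text
time: 2.67
ee_pos: [0.5001, 0.1934, 0.328]
eef_rot: [0.984, 0.18, 0.001, 0.001]
ft_force: [0.9, 0.2, -0.2]
width: 0.0139
```

Request:
send_rows(targets="0 0 0 13.9 37 0 0.68; 0 0 0 13.9 37 10 0.68; 0 0 0 13.9 37 25 0.68; 0 0 0 13.9 37 30 0.68; 0 0 0 13.9 37 30 0.68")

```text
time: 3.08
ee_pos: [0.6187, 0.0647, 0.2444]
eef_rot: [0.983, 0.185, 0.001, -0.0]
ft_force: [-0.1, 2.2, -0.0]
width: 0.0138
```

Request:
send_rows(targets="0 0 0 13.9 37 30 0.68; 0 0 0 13.9 37 30 0.68; 0 -0.12 0 0 0 0 0.68; 0 -0.12 0 0 0 0 0.68; 0 -0.12 0 0 0 0 0.68")

```text
time: 3.5
ee_pos: [0.6618, 0.0163, 0.1953]
eef_rot: [0.967, 0.181, -0.178, 0.033]
ft_force: [1.4, -0.3, 1.7]
width: 0.0138
```

```bash
python3 -c "
from h import *
s=r.read_state();print(s['joint_positions'].round(3),s['ee_pos'],R.from_quat(s['eef_rot']).as_matrix().round(3))"
```

```text
[-0.386  0.755  0.479  1.022 -0.185  1.768  0.398] [0.6618117  0.01626468 0.1952599 ] [[ 0.871  0.362 -0.332]
 [ 0.339 -0.932 -0.129]
 [-0.356 -0.    -0.934]]
```

Request:
send_rows(targets="0 0 0 0 0 0 0.68; 0 -0.1 0 0 0 0 0.68; 0 -0.1 0 0 0 0 0.68; 0 -0.1 0 0 0 0 0.68; 0 0 0 0 0 0 0.68")

```text
time: 3.92
ee_pos: [0.6491, 0.014, 0.1791]
eef_rot: [0.931, 0.178, -0.312, 0.062]
ft_force: [-1.0, -0.1, -2.3]
width: 0.0136
```

```bash
python3 -c "
from h import *
s=r.read_state();print(s['joint_positions'].round(3),s['ee_pos'],R.from_quat(s['eef_rot']).as_matrix().round(3))"
```

```text
[-0.34   0.976  0.455  0.773 -0.133  2.055  0.397] [0.64914685 0.01402856 0.17905415] [[ 0.743  0.37  -0.558]
 [ 0.292 -0.929 -0.227]
 [-0.603  0.005 -0.798]]
```

Request:
send_rows(targets="0 0.11 0 0 0 -25 0.68; 0 0.11 0 0 0 -25 0.68; 0 0.11 0 0 0 -25 0.68; 0 0.11 0 0 0 -25 0.68; 0 0.11 0 0 0 -25 0.68")

```text
time: 4.33
ee_pos: [0.696, 0.033, 0.301]
eef_rot: [0.982, 0.187, -0.039, 0.01]
ft_force: [-0.5, 0.1, -0.1]
width: 0.0139
```

Request:
send_rows(targets="0 0.1 0 0 0 -25 0.68; 0 0 0 0 0 -5 0.68; 0 0 0 0 0 0 0.68")

```text
time: 4.58
ee_pos: [0.697, 0.0326, 0.3334]
eef_rot: [0.982, 0.186, 0.009, 0.001]
ft_force: [-1.0, -0.6, 0.4]
width: 0.0139
```

```bash
cat > st.py <<'E'
from h import *
H=np.array([.522,-.0776,.010]); Y=21.3
M=R.from_euler('z',Y,degrees=True).as_matrix()
def st():
    s=r.read_state(); T=R.from_quat(s['eef_rot']).as_matrix()
    print('t',round(s['time'],2),'q',s['joint_positions'].round(2),'F world',s['ft_force'].round(1),'F rest',(s['ft_force']@M).round(1),'w',round(s['width']*1000,1))
    p=(s['ee_pos']-H)@M*1000; Tr=M.T@T
    print('TCP rel heel (mm)',p.round(1),'tilt',np.degrees(np.arctan2(-Tr[0,2],-Tr[2,2])).round(1),'lat',np.degrees(np.arcsin(Tr[1,2])).round(2),'yawerr',np.degrees(np.arctan2(Tr[1,0],Tr[0,0])).round(2))
    return p,Tr,T
if __name__=='__main__': st()
E
python3 st.py
```

```text
t 4.58 q [-0.39  0.48  0.46  1.08 -0.21  1.6   0.38] F world [-1.  -0.6  0.4] F rest [-1.2 -0.1  0.4] w 13.9
TCP rel heel (mm) [203.1  39.1 323.4] tilt -1.0 lat -0.33 yawerr 0.19
```

Request:
send_rows(targets="0 -0.017 0 -38.6 5.6 0 0.68; 0 0 0 -38.6 5.6 0 0.68; 0 0 0 -38.6 5.6 0 0.68; 0 0 0 -38.6 5.6 0 0.68; 0 0 0 -38.6 5.6 0 0.68")

```text
time: 5.0
ee_pos: [0.5265, -0.0636, 0.3272]
eef_rot: [0.982, 0.188, -0.005, 0.003]
ft_force: [1.6, -0.8, 0.8]
width: 0.0136
```

Request:
send_rows(targets="0 0 0 -38.6 5.6 20 0.68; 0 0 0 -38.6 5.6 30 0.68; 0 0 0 0 0 30 0.68; 0 0 0 0 0 0 0.68; 0 0 0 0 0 0 0.68")

```text
time: 5.42
ee_pos: [0.4667, -0.0981, 0.2541]
eef_rot: [0.982, 0.188, -0.005, 0.003]
ft_force: [0.2, 1.1, 0.1]
width: 0.0134
```

```bash
python3 - <<'E'
from st import *
from ov import *
st()
for n,b in(('top',(330,220,130,110)),('side',(190,180,130,130))):
    im,de=save(n,n+'1')
    draw(n,im,cas_pts(H[0],H[1],Y),[(0,255,0)]*3,b,'ap_'+n,4)
E
```

```text
t 5.42 q [-0.41 -0.03  0.51  1.81  0.03  1.37  0.47] F world [0.2 1.1 0.1] F rest [0.6 0.9 0.1] w 13.4
TCP rel heel (mm) [-58.9   1.  244.1] tilt 0.6 lat -0.26 yawerr 0.32
```

View pics/ap_side.png

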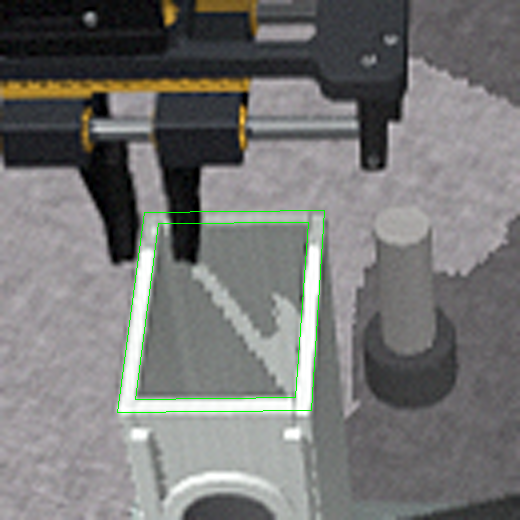

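View pics/ap_top.png

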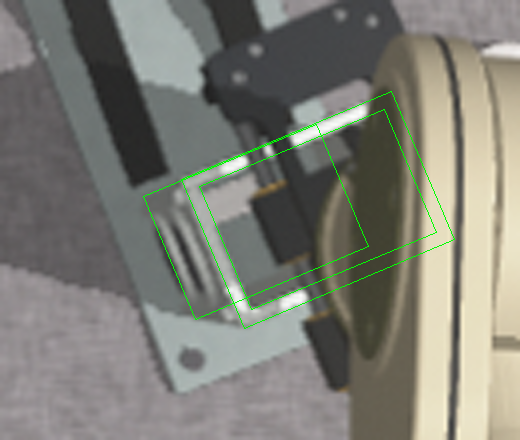

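Request:
send_rows(targets="0 0.01 -0.005 -8 1 0 0.68; 0 0 0 0 0 10 0.68; 0 0 0 0 0 10 0.68; 0 0 0 0 0 0 0.68; 0 0 0 0 0 0 0.68")

```text
time: 5.93
ee_pos: [0.4602, -0.1027, 0.234]
eef_rot: [0.982, 0.19, 0.001, 0.003]
ft_force: [-0.2, 0.8, 0.7]
width: 0.0141
```

```bash
python3 - <<'E'
from st import *
from ov import *
p,Tr,T=st()
im,de=save('side','side2')
# predicted pad tips
tips=[]
for s in(-1,1):
    for y in(-9.5,9.5):
        a=np.array([[s*7,y,0],[s*22,y,0]])@Tr.T+p; tips.append((a/1000)@M.T+H)
draw('side',im,cas_pts(H[0],H[1],Y)[:2]+tips,[(0,255,0)]*2+[(0,0,255)]*4,(190,180,130,130),'ap_side2',5)
E
```

```text
t 5.93 q [-0.4  -0.05  0.51  1.86  0.03  1.32  0.48] F world [-0.2  0.8  0.7] F rest [0.1 0.8 0.7] w 14.1
TCP rel heel (mm) [-66.7  -1.  224. ] tilt -0.0 lat -0.33 yawerr 0.58
```

View pics/ap_side2.png

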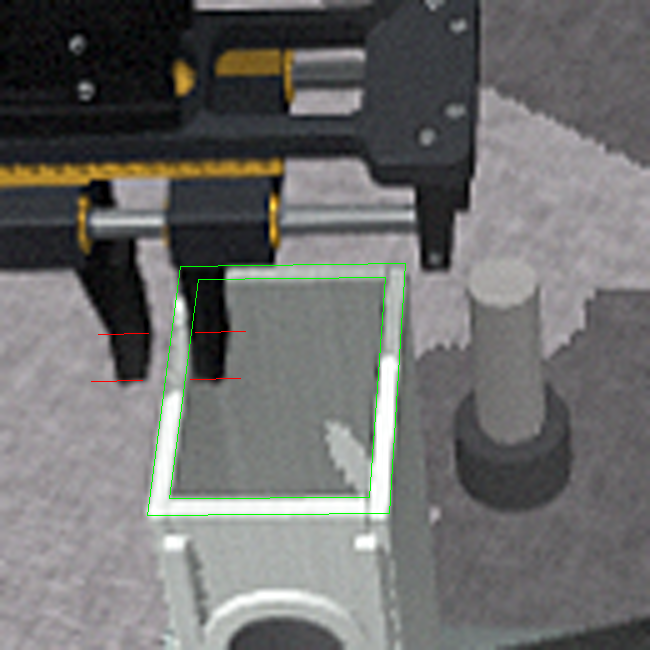

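Request:
send_rows(targets="0 0 -0.01 0 0 10 0.68; 0 0 0 0 0 10 0.68; 0 0 0 0 0 7 0.68; 0 0 0 0 0 0 0.68; 0 0 0 0 0 0 0.68", squeeze=30)

```text
time: 6.4
ee_pos: [0.4603, -0.103, 0.2072]
eef_rot: [0.981, 0.195, 0.001, 0.003]
ft_force: [0.3, -0.2, 0.1]
width: 0.014
```

```bash
python3 st.py
```

```text
t 6.4 q [-0.4  -0.03  0.52  1.9   0.02  1.26  0.5 ] F world [ 0.3 -0.2  0.1] F rest [ 0.3 -0.3  0.1] w 14.0
TCP rel heel (mm) [-66.7  -1.3 197.2] tilt -0.0 lat -0.33 yawerr 1.14
```

Request:
send_rows(targets="0 -0.026 0.01 5.2 0 -1.75 0.68; 0 -0.026 0.01 5.2 0 -1.75 0.68; 0 -0.026 0 5.2 0 -1.75 0.68; 0 -0.026 0 5.2 0 -1.75 0.68; 0 0 0 0 0 0 0.68")

```text
time: 6.82
ee_pos: [0.4815, -0.0942, 0.2141]
eef_rot: [0.981, 0.185, -0.05, 0.013]
ft_force: [-0.1, 0.9, -0.9]
width: 0.0136
```

```bash
python3 - <<'E'
from st import *
st(); save('side','push1')
E
```

```text
t 6.82 q [-0.41  0.1   0.51  1.78  0.    1.37  0.47] F world [-0.1  0.9 -0.9] F rest [ 0.2  0.8 -0.9] w 13.6
TCP rel heel (mm) [-43.8  -0.7 204.1] tilt 5.9 lat -0.42 yawerr 0.06
```

View pics/push1.png

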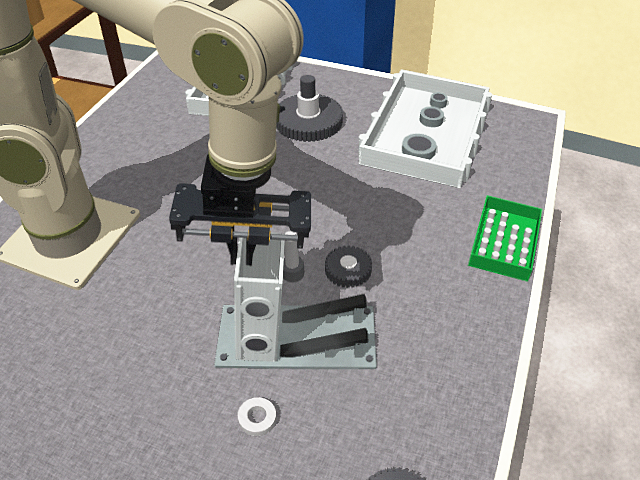

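```bash
python3 - <<'E'
import cv2,numpy as np
a=cv2.imread('pics/side0.png')[220:380,200:310];b=cv2.imread('pics/push1.png')[220:380,200:310]
cv2.imwrite('pics/cmp.png',cv2.resize(np.hstack([a,b]),None,fx=3.5,fy=3.5,interpolation=cv2.INTER_CUBIC))
from ov import *
im=cv2.imread('pics/push1.png')[:,:,::-1]
draw('side',im,cas_pts(.522,-.0776,21.3,5)+rest_pts(.521,-.073,20.5)[1:],[(0,255,0)]*3+[(0,0,255)]*2,(200,230,120,140),'cmp2',4)
E
```

```text
(no output)
```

View pics/cmp.png

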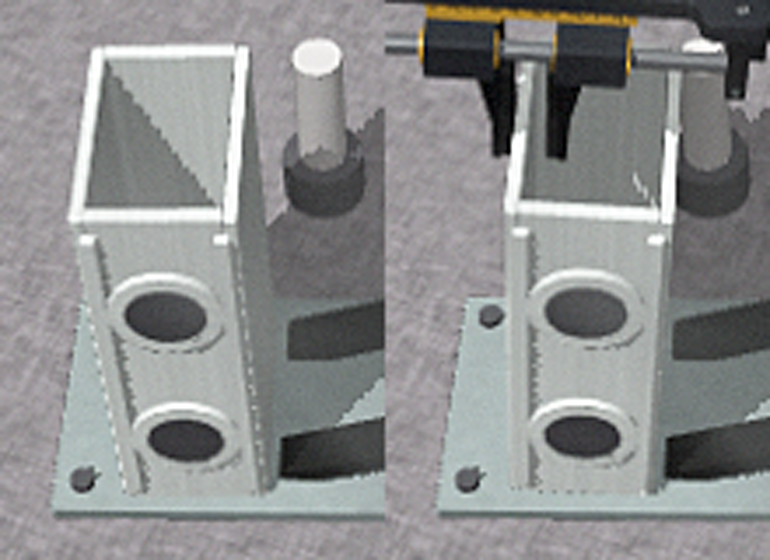

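View pics/cmp2.png

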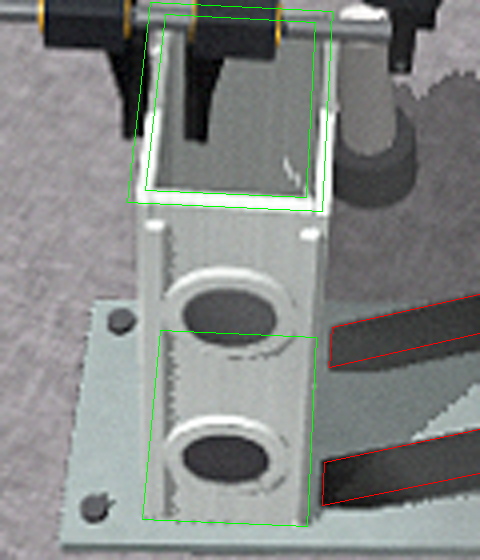

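The heel stayed put (right foot corner about 1 px off) and the casing has tilted about 5°. I'll continue.

Request:
send_rows(targets="0 -0.026 0 5.2 0 -1.75 0.68; 0 -0.026 0 5.2 0 -1.75 0.68; 0 -0.026 0 5.2 0 -1.75 0.68; 0 -0.026 0 5.2 0 -1.75 0.68; 0 -0.026 0 5.2 0 -1.75 0.68")

```text
time: 7.28
ee_pos: [0.5052, -0.0858, 0.219]
eef_rot: [0.976, 0.183, -0.113, 0.025]
ft_force: [-0.7, 0.0, 0.9]
width: 0.014
```

Request:
send_rows(targets="0 -0.02 0 4 0 -1.3 0.68; 0 -0.02 0 4 0 -1.3 0.68; 0 -0.02 0 4 0 -1.3 0.68; 0 -0.02 0 4 0 -1.3 0.68; 0 0 0 0 0 0 0.68")

```text
time: 7.7
ee_pos: [0.5217, -0.0785, 0.2189]
eef_rot: [0.971, 0.183, -0.153, 0.032]
ft_force: [-0.8, 0.9, -0.3]
width: 0.0139
```

```bash
python3 - <<'E'
from st import *
from ov import *
p,Tr,T=st(); im,_=save('side','push2')
draw('side',im,cas_pts(.522,-.0776,21.3,17)+rest_pts(.521,-.073,20.5)[1:],[(0,255,0)]*3+[(0,0,255)]*2,(200,220,140,150),'push2z',4)
E
```

```text
t 7.7 q [-0.41  0.36  0.51  1.52 -0.03  1.58  0.47] F world [-0.8  0.9 -0.3] F rest [-0.4  1.1 -0.3] w 13.9
TCP rel heel (mm) [ -0.6  -0.7 208.9] tilt 18.0 lat -0.38 yawerr -0.05
```

View pics/push2z.png

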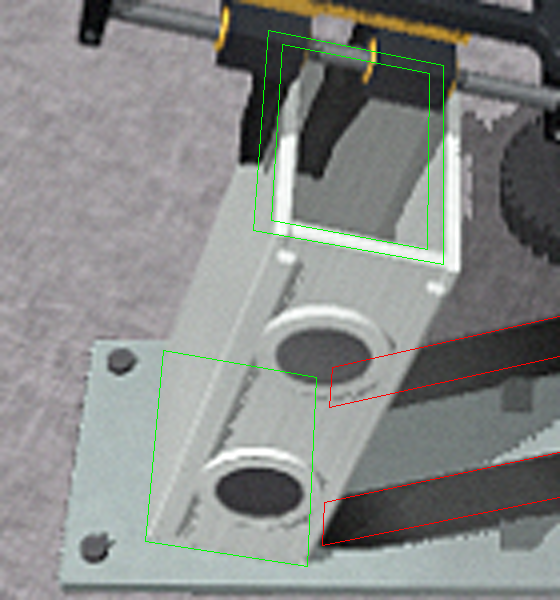

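Request:
send_rows(targets="0 -0.02 0 4 0 -1.3 0.68; 0 -0.02 0 4 0 -1.3 0.68; 0 -0.02 0 4 0 -1.3 0.68; 0 -0.02 0 4 0 -1.3 0.68; 0 0 0 0 0 0 0.68")

```text
time: 8.17
ee_pos: [0.5371, -0.0726, 0.2185]
eef_rot: [0.964, 0.181, -0.191, 0.039]
ft_force: [0.1, 1.3, 0.2]
width: 0.014
```

```bash
cat > plan.py <<'E'
from st import *
import sys
from ov import *
def E(th,hx=2): c,s=np.cos(th),np.sin(th); return np.array([-64*c+210*s+hx,210*c+64*s])
def target(thd,tau,g,d):
    t=np.radians(tau);X=np.array([np.cos(t),-np.sin(t)]);Z=np.array([-np.sin(t),-np.cos(t)])
    return E(np.radians(thd))-g/2*X+d*Z
if __name__=='__main__':
    p,Tr,T=st(); im,_=save('side',sys.argv[1]); th0=float(sys.argv[2])
    draw('side',im,cas_pts(.524,-.0768,21.3,th0)+rest_pts(.521,-.073,20.5)[1:],[(0,255,0)]*3+[(0,0,255)]*2,(200,220,180,150),sys.argv[1]+'z',4)
    tau=np.degrees(np.arctan2(-Tr[0,2],-Tr[2,2])); t=np.radians(tau)
    prev=p[[0,2]]
    # implied tilt now by inner finger contact
    for thd,g,d in [tuple(map(float,a.split(','))) for a in sys.argv[3:]]:
        q=target(thd,tau,g,d); dl=q-prev; prev=q
        print(thd,g,d,'TCP',q.round(1),'tool dx %.1f dz %.1f'%(dl@[np.cos(t),-np.sin(t)],dl@[-np.sin(t),-np.cos(t)]),'cmd %.2f'%(1-2*g/87),'need g',round(d*np.tan(np.radians(thd-tau))+6/np.cos(np.radians(thd-tau)),1))
E
python3 plan.py push3 23 23,14,12 26,15,12 30,16,12 34,17,12 38,18,12 42,19,12 46,20,12 50,21,12 54,22,12 58,24,12 62,26,12 66,28,12 70,29,12 72,29,12
```

```text
t 8.17 q [-0.4   0.46  0.5   1.42 -0.03  1.67  0.47] F world [0.1 1.3 0.2] F rest [0.6 1.2 0.2] w 14.0
TCP rel heel (mm) [ 15.8  -0.8 208.5] tilt 22.5 lat -0.36 yawerr -0.1
23.0 14.0 12.0 TCP [ 14.1 209.9] tool dx -2.2 dz -0.6 cmd 0.68 need g 6.1
26.0 15.0 12.0 TCP [ 25.  208.6] tool dx 10.6 dz -3.0 cmd 0.66 need g 6.7
30.0 16.0 12.0 TCP [ 39.6 205.8] tool dx 14.5 dz -3.0 cmd 0.63 need g 7.6
34.0 17.0 12.0 TCP [ 53.9 202.1] tool dx 14.7 dz -2.0 cmd 0.61 need g 8.6
38.0 18.0 12.0 TCP [ 67.9 197.2] tool dx 14.8 dz -0.9 cmd 0.59 need g 9.5
42.0 19.0 12.0 TCP [ 81.6 191.4] tool dx 14.8 dz 0.1 cmd 0.56 need g 10.6
46.0 20.0 12.0 TCP [ 94.8 184.7] tool dx 14.8 dz 1.2 cmd 0.54 need g 11.8
50.0 21.0 12.0 TCP [107.4 176.9] tool dx 14.7 dz 2.3 cmd 0.52 need g 13.0
54.0 22.0 12.0 TCP [119.5 168.3] tool dx 14.5 dz 3.3 cmd 0.49 need g 14.4
58.0 24.0 12.0 TCP [130.5 159.1] tool dx 13.7 dz 4.4 cmd 0.45 need g 15.9
62.0 26.0 12.0 TCP [140.8 149. ] tool dx 13.4 dz 5.4 cmd 0.40 need g 17.7
66.0 28.0 12.0 TCP [150.3 138.2] tool dx 12.9 dz 6.4 cmd 0.36 need g 19.6
70.0 29.0 12.0 TCP [159.5 126.4] tool dx 13.0 dz 7.3 cmd 0.33 need g 22.0
72.0 29.0 12.0 TCP [164.  120.2] tool dx 6.5 dz 4.0 cmd 0.33 need g 23.3
```

View pics/push3z.png

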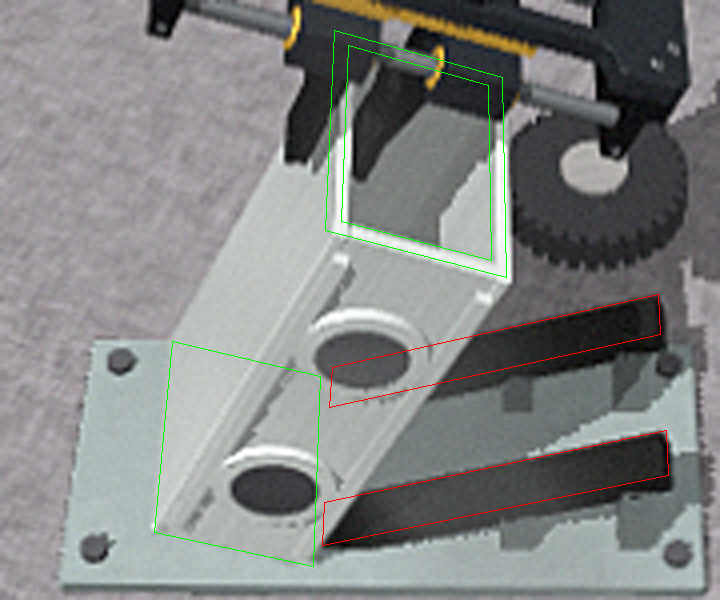

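Request:
send_rows(targets="0 0 0 5.7 0 -1.6 0.67; 0 0 0 5.7 0 -1.6 0.66; 0 0 0 5.7 0 -1.6 0.65; 0 0 0 5.7 0 -1.6 0.63; 0 0 0 0 0 0 0.63")

```text
time: 8.63
ee_pos: [0.5595, -0.0639, 0.2158]
eef_rot: [0.964, 0.181, -0.191, 0.039]
ft_force: [1.2, -0.8, 0.3]
width: 0.0158
```

Request:
send_rows(targets="0 0 0 5 0 -0.7 0.62; 0 0 0 5 0 -0.7 0.62; 0 0 0 5 0 -0.6 0.61; 0 0 0 5 0 -0.5 0.61; 0 0 0 5 0 -0.4 0.6")

```text
time: 9.05
ee_pos: [0.5816, -0.0557, 0.209]
eef_rot: [0.964, 0.181, -0.191, 0.039]
ft_force: [0.9, 0.4, -0.8]
width: 0.0169
```

```bash
python3 plan.py push4 36 38,18,12 42,19,12 46,20,12 50,21,12 54,22,12 58,24,12 62,26,12
```

```text
t 9.05 q [-0.38  0.57  0.49  1.29 -0.08  1.7   0.47] F world [ 0.9  0.4 -0.8] F rest [ 1.   0.1 -0.8] w 16.9
TCP rel heel (mm) [ 63.5  -1.2 199. ] tilt 22.5 lat -0.35 yawerr -0.15
38.0 18.0 12.0 TCP [ 68.  197.2] tool dx 4.8 dz -0.0 cmd 0.59 need g 9.6
42.0 19.0 12.0 TCP [ 81.6 191.4] tool dx 14.8 dz 0.2 cmd 0.56 need g 10.6
46.0 20.0 12.0 TCP [ 94.8 184.7] tool dx 14.8 dz 1.2 cmd 0.54 need g 11.8
50.0 21.0 12.0 TCP [107.4 176.9] tool dx 14.7 dz 2.3 cmd 0.52 need g 13.0
54.0 22.0 12.0 TCP [119.5 168.3] tool dx 14.5 dz 3.3 cmd 0.49 need g 14.4
58.0 24.0 12.0 TCP [130.5 159.1] tool dx 13.7 dz 4.4 cmd 0.45 need g 15.9
62.0 26.0 12.0 TCP [140.8 149. ] tool dx 13.3 dz 5.4 cmd 0.40 need g 17.7
```

View pics/push4z.png

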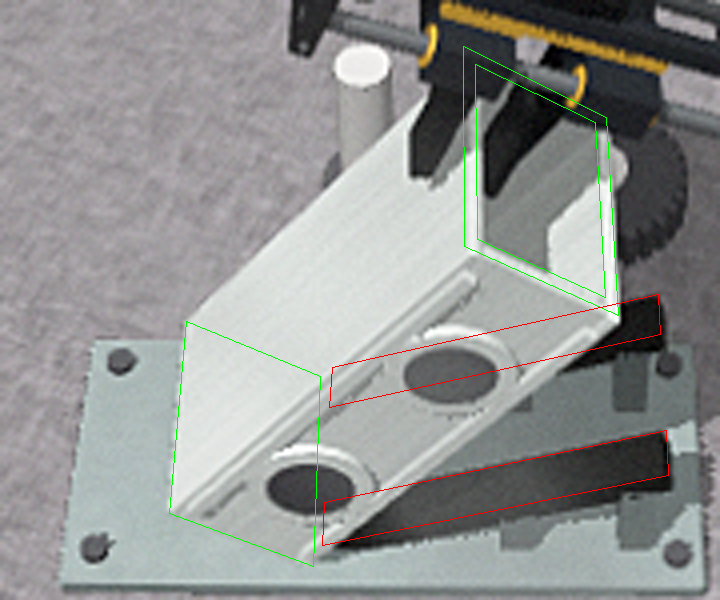

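Request:
send_rows(targets="0 0 0 4.9 0 0 0.59; 0 0 0 4.9 0 0 0.58; 0 0 0 4.9 0 0 0.57; 0 0 0 4.9 0 0.1 0.56; 0 0 0 4.9 0 0.3 0.55")

```text
time: 9.52
ee_pos: [0.6025, -0.0476, 0.1993]
eef_rot: [0.964, 0.181, -0.191, 0.039]
ft_force: [0.0, 0.5, -0.5]
width: 0.019
```

Request:
send_rows(targets="0 0 0 4.9 0 0.4 0.55; 0 0 0 4.9 0 0.5 0.54; 0 0 0 4.9 0 0.7 0.53; 0 0 0 4.9 0 0.8 0.52; 0 0 0 4.9 0 0.9 0.51")

```text
time: 9.93
ee_pos: [0.6225, -0.0399, 0.1869]
eef_rot: [0.964, 0.181, -0.191, 0.039]
ft_force: [1.2, 0.6, -1.8]
width: 0.0209
```

```bash
python3 plan.py push5 51 54,22,12 58,24,12 62,26,12 66,28,12 68,28,12 70,29,12
```

```text
t 9.93 q [-0.35  0.68  0.47  1.17 -0.12  1.71  0.45] F world [ 1.2  0.6 -1.8] F rest [ 1.4  0.1 -1.8] w 20.9
TCP rel heel (mm) [107.3  -1.4 176.9] tilt 22.5 lat -0.35 yawerr -0.16
54.0 22.0 12.0 TCP [119.5 168.3] tool dx 14.6 dz 3.2 cmd 0.49 need g 14.4
58.0 24.0 12.0 TCP [130.5 159.1] tool dx 13.7 dz 4.4 cmd 0.45 need g 15.9
62.0 26.0 12.0 TCP [140.8 149. ] tool dx 13.3 dz 5.4 cmd 0.40 need g 17.7
66.0 28.0 12.0 TCP [150.3 138.1] tool dx 12.9 dz 6.4 cmd 0.36 need g 19.7
68.0 28.0 12.0 TCP [155.2 132.3] tool dx 6.8 dz 3.5 cmd 0.36 need g 20.8
70.0 29.0 12.0 TCP [159.5 126.4] tool dx 6.2 dz 3.8 cmd 0.33 need g 22.0
```

View pics/push5z.png

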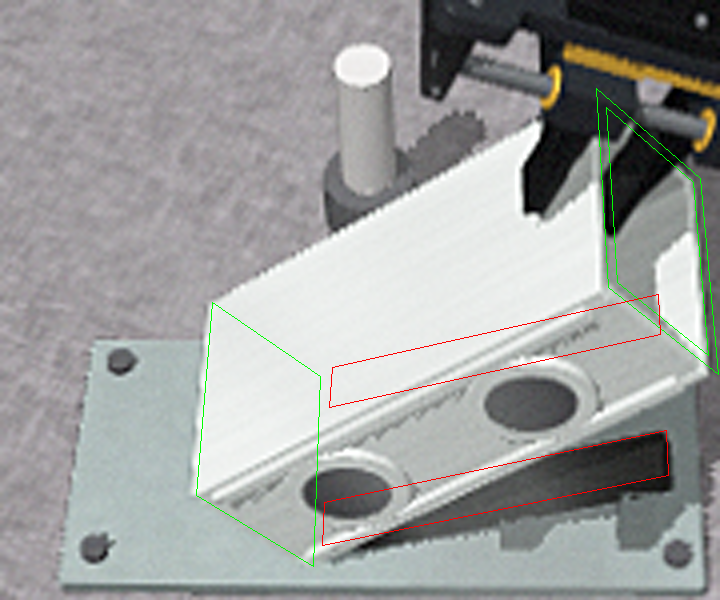

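Request:
send_rows(targets="0 0 0 4.8 0 1.0 0.50; 0 0 0 4.8 0 1.1 0.50; 0 0 0 4.8 0 1.2 0.49; 0 0 0 4.5 0 1.4 0.47; 0 0 0 4.5 0 1.5 0.46")

```text
time: 10.4
ee_pos: [0.6404, -0.0331, 0.1721]
eef_rot: [0.964, 0.181, -0.191, 0.039]
ft_force: [1.5, -0.1, -2.2]
width: 0.0231
```

Request:
send_rows(targets="0 0 0 4.5 0 1.6 0.45; 0 0 0 3.4 0 1.3 0.44; 0 0 0 3.4 0 1.3 0.43; 0 0 0 3.4 0 1.4 0.41; 0 0 0 3.4 0 1.4 0.4")

```text
time: 10.82
ee_pos: [0.6534, -0.0281, 0.1589]
eef_rot: [0.964, 0.181, -0.191, 0.039]
ft_force: [1.8, 0.5, -1.4]
width: 0.0257
```

```bash
python3 plan.py push6 62 64,27,12 66,28,12 68,28,12 70,29,12 72,29,12
```

```text
t 10.82 q [-0.34  0.77  0.46  1.09 -0.15  1.71  0.44] F world [ 1.8  0.5 -1.4] F rest [ 1.8 -0.2 -1.4] w 25.7
TCP rel heel (mm) [140.4  -1.6 148.9] tilt 22.5 lat -0.35 yawerr -0.16
64.0 27.0 12.0 TCP [145.6 143.7] tool dx 6.8 dz 2.9 cmd 0.38 need g 18.6
66.0 28.0 12.0 TCP [150.3 138.1] tool dx 6.4 dz 3.3 cmd 0.36 need g 19.7
68.0 28.0 12.0 TCP [155.2 132.3] tool dx 6.8 dz 3.5 cmd 0.36 need g 20.8
70.0 29.0 12.0 TCP [159.5 126.4] tool dx 6.2 dz 3.8 cmd 0.33 need g 22.0
72.0 29.0 12.0 TCP [164.  120.2] tool dx 6.5 dz 4.0 cmd 0.33 need g 23.3
```

View pics/push6z.png

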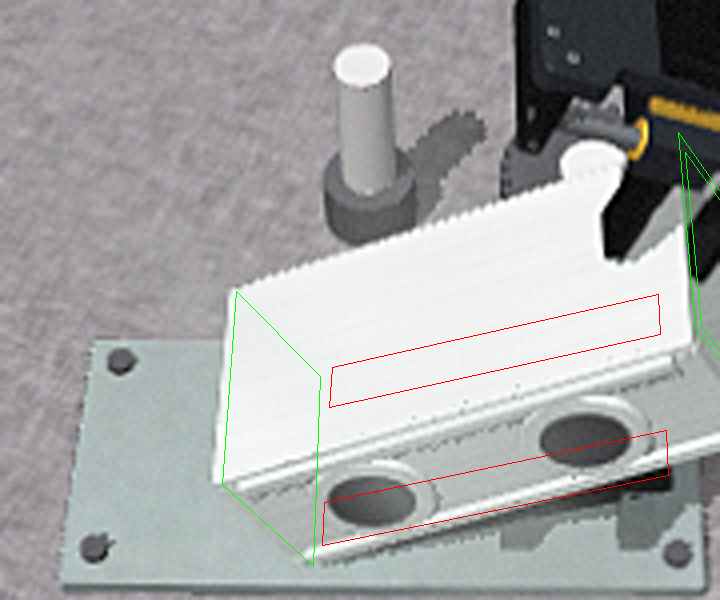

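Request:
send_rows(targets="0 0 0 3.4 0 1.4 0.39; 0 0 0 3.4 0 1.5 0.38; 0 0 0 3.2 0 1.6 0.37; 0 0 0 3.2 0 1.7 0.36; 0 0 0 2.5 0 1.3 0.36")

```text
time: 11.28
ee_pos: [0.6642, -0.0238, 0.1457]
eef_rot: [0.964, 0.181, -0.191, 0.039]
ft_force: [1.8, 0.1, -1.9]
width: 0.0276
```

Request:
send_rows(targets="0 0 0 2.2 0 1.1 0.36; 0 0 0 2.1 0 1.1 0.36; 0 0 0 2 0 1.2 0.35; 0 0 0 2 0 1.2 0.34; 0 0 0 2 0 1.2 0.33")

```text
time: 11.7
ee_pos: [0.671, -0.0215, 0.1369]
eef_rot: [0.964, 0.181, -0.191, 0.039]
ft_force: [-0.6, 0.3, 0.0]
width: 0.0287
```

```bash
python3 plan.py push7 70 70,29,12 72,29,12; python3 - <<'E'
import cv2
im=cv2.imread('pics/push7.png')[210:380,220:440]
cv2.imwrite('pics/push7w.png',cv2.resize(im,None,fx=3.5,fy=3.5,interpolation=cv2.INTER_CUBIC))
E
```

```text
t 11.7 q [-0.33  0.82  0.45  1.04 -0.16  1.7   0.43] F world [-0.6  0.3  0. ] F rest [-0.5  0.5  0. ] w 28.7
TCP rel heel (mm) [159.1  -1.9 126.9] tilt 22.5 lat -0.36 yawerr -0.17
70.0 29.0 12.0 TCP [159.5 126.4] tool dx 0.5 dz 0.3 cmd 0.33 need g 22.0
72.0 29.0 12.0 TCP [164.  120.2] tool dx 6.5 dz 4.0 cmd 0.33 need g 23.3
```

View pics/push7w.png

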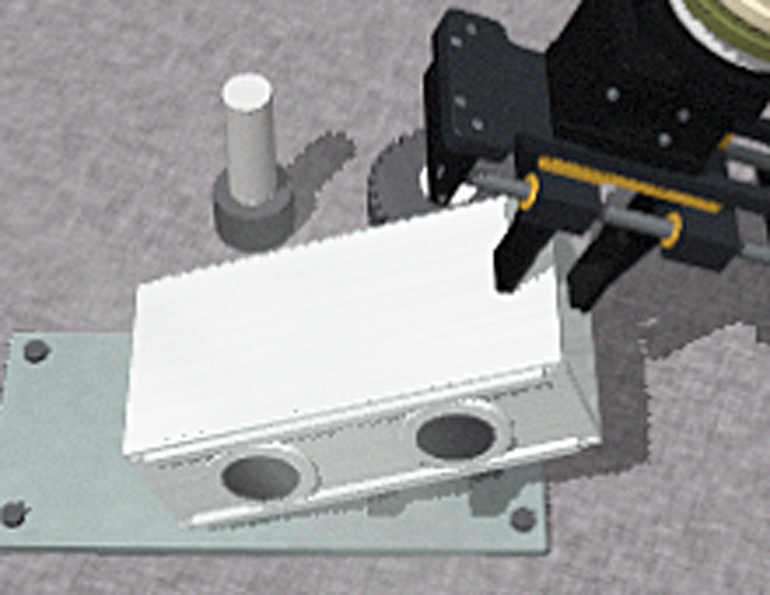

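Request:
send_rows(targets="0 0 0 1.5 0 -1.3 0.33; 0 0 0 3 0 -2.7 0.33; 0 0 0 6 0 -5.5 0.33; 0 0 0 9 0 -8.5 0.33; 0 0 0 9 0 -15 0.33")

```text
time: 12.17
ee_pos: [0.707, -0.007, 0.1562]
eef_rot: [0.964, 0.181, -0.192, 0.039]
ft_force: [1.3, 0.1, -0.8]
width: 0.0291
```

Request:
send_rows(targets="0 0 0 0 0 -25 0.33; 0 0.1 0 0 0 -25 0.33; 0 0.1 0 0 0 -25 0.33; 0 0.1 0 0 0 -25 0.33; 0 0.09 0 0 0 -20 0.33")

```text
time: 12.58
ee_pos: [0.7388, 0.0056, 0.274]
eef_rot: [0.983, 0.185, 0.003, 0.004]
ft_force: [0.5, -1.1, 0.5]
width: 0.0291
```

Request:
send_rows(targets="0 0 0 0 -30 0 0.33; 0 0 0 0 -40 0 0.33; 0 0 0 0 -40 0 0.33; 0 0 0 0 -40 0 0.33; 0 0 0 0 -40 0 0.33")

```text
time: 13.0
ee_pos: [0.6677, 0.1842, 0.2706]
eef_rot: [0.983, 0.185, -0.0, 0.003]
ft_force: [-0.0, 0.4, 0.3]
width: 0.0291
```

Request:
send_rows(targets="0 0 0 0 -40 0 0.33; 0 0 0 0 -40 0 0.33; 0 0 0 0 -30 0 0.33; 0 0 0 0 0 0 0.33; 0 0 0 0 0 0 0.33")

```text
time: 13.42
ee_pos: [0.6276, 0.2877, 0.2693]
eef_rot: [0.982, 0.187, -0.001, 0.003]
ft_force: [-0.3, -1.3, -0.4]
width: 0.0291
```

```bash
python3 - <<'E'
from st import *
from ov import *
st()
for n in('side','top'):
    im,_=save(n,n+'_end')
    draw(n,im,cas_pts(.522,-.0765,21.3,70,11)+rest_pts(.521,-.073,20.5),[(0,255,0)]*3+[(0,0,255)]*3,(290,150,180,150) if n=='top' else (200,210,200,150),n+'_endz',4)
    for o in('gear','pinion','bearing'):
        for q in eyes.search_frame(n,o)[:1]: print(n,o,round(q['confidence'],2),cam2w(n,q['xyz'])[0].round(4))
E
```

```text
t 13.42 q [-0.74  0.48  0.37  1.2  -0.16  1.49 -0.02] F world [-0.3 -1.3 -0.4] F rest [-0.7 -1.1 -0.4] w 29.1
TCP rel heel (mm) [231.1 302.  259.3] tilt 0.1 lat -0.34 yawerr 0.24
side gear 0.95 [0.5758 0.1218 0.0215]
side pinion 0.82 [0.4924 0.0611 0.0445]
side bearing 0.81 [ 0.5572 -0.2334  0.0131]
top gear 0.55 [0.582  0.1186 0.0201]
top pinion 0.9 [0.4837 0.0762 0.0249]
top bearing 0.78 [ 0.548  -0.2256  0.0152]
```

View pics/side_endz.png

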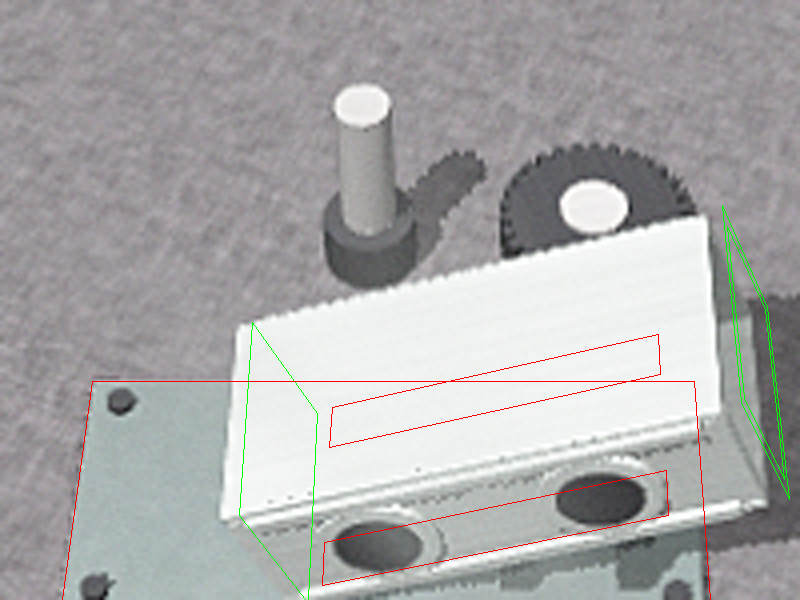

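View pics/top_endz.png

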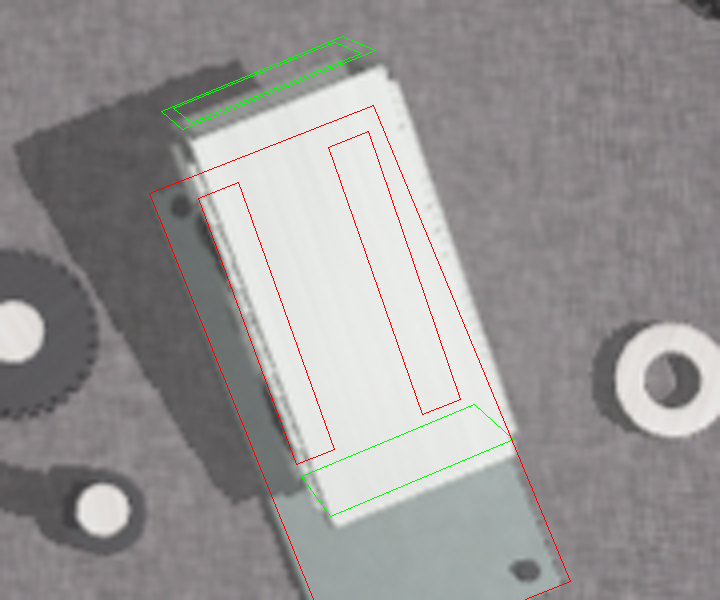

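```bash
python3 - <<'E'
from h import *
im,de=eyes.camera('top')
M=R.from_euler('z',20.5,degrees=True).as_matrix()
v,u=np.nonzero((de>.1)&(de<2));P=(px2w('top',np.c_[u,v],de[v,u])-[.521,-.073,0])@M*1000
a=P[(P[:,0]>-20)&(P[:,0]<150)&(abs(P[:,1]+4)<40)&(P[:,2]>50)]
c=np.linalg.lstsq(np.c_[a[:,:2],np.ones(len(a))],a[:,2],rcond=None)[0]
print('slope x,y deg',np.degrees(np.arctan(c[:2])),'z0',c[2])
b=P[(P[:,2]>60)&(P[:,0]>-60)&(P[:,0]<200)&(abs(P[:,1])<80)]
print(cv2.minAreaRect(b[:,:2].astype(np.float32)))
g=P[(P[:,2]>60)]
e=c[0]*P[:,0]+c[1]*P[:,1]+c[2]
t=P[(abs(P[:,2]-e)<4)&(P[:,0]>-60)&(P[:,0]<200)&(abs(P[:,1])<80)]
print('top face',cv2.minAreaRect(t[:,:2].astype(np.float32)), t[:,0].min())
E
```

```text
slope x,y deg [19.92342975  0.09188175] z0 86.91748449676624
((79.06980895996094, -2.624725341796875), (220.5498046875, 107.430419921875), 0.29319509863853455)
top face ((67.94300842285156, -2.5924339294433594), (198.30032348632812, 106.32115173339844), 0.2657812237739563) -31.22487692126823
```

```bash
python3 -c "
from h import *
print(order.close_job())"
```

```text
the job is handed in; nothing more can be done
None
```

The casing is lying on its side along the two rails with its foot back at the stop block, and the job is handed in. The hand is clear, about 30 cm to the side.

I put one fingertip on each side of the casing's rear wall. The outer finger pushed it to the balance point at about 18°. The inner finger then held it back at about 2 N until the force dropped to nothing as it reached the rails. The move finished at 13.4 s.

**Last checks:**
- **Lie on the rails:** the upper face slopes 19.9° along the rails and 0.1° across, so it rests flat on both.
- **Foot position:** the foot edge slid back about 4 to 7 mm during lowering, which agrees with resting at the stop. The stop contact itself cannot be seen under the casing.
- **Sideways:** it sits about 3 to 5 mm off the middle towards the right rail. It stood about 5 mm to that side before the push.
- **Bystanders:** the gear, pinion and bearing were not touched. Their network positions agree with the start to within about 6 mm. The exception is the gear in the side view, off by about 18 mm; its first reading there was the outlier, and the top view has it within 3 mm.

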